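Prove the projector stop, then hold the check prism in its light

TASK

Before checking the profile projector, prove its stop: press the mushroom button on its pod fully down, let it rise, then turn its head clockwise to the end stop to reset it, so the lamp is live. Then take the glass check prism off the turntable, fingers on its two frosted faces only and never on the clear glass, without disturbing the other pieces there, and hold it still and upright in the light path, centred on the beam midway between the two lenses with its clear faces square to the light. Finish while holding it there in the gripper, clear of the projector.

Things in the scene. Friction and masses are not known exactly. Their poses are not given: they have to be found in the camera images.
- prism: Check prism, an upright glass block on the turntable, about 0.2 kg: 44 mm along x, 32 mm along y, 60 mm tall; origin under its centre, z up. The wider faces (to +y and -y, white, matt) are the frosted plates, 42 mm wide, 4 mm thick, the only ones that may be touched. Light passes along x, through the two clear polished x faces.
- prism_clear: The clear glass middle of the prism (24 mm thick along y), fixed between the frosted plates; its two x faces and its top are the polished glass that no finger may touch. Same origin and axes as the prism.
- prism_mid (a point): Centre of the prism, 30 mm above its underside.
- turntable: Round steel turntable, 300 mm across, locked and fixed; origin at the centre of its underside on the shelf, its flat top 30 mm above. Five things stand in a circle of radius about 95 mm on it.
- projector: White bench projector, fixed; base 340 (x) by 110 (y) by 20 mm high, origin under its centre. Lamp housing (-x end, top 160 mm, 44 mm barrel, small bright lens) and receiver housing (+x end, top 170 mm, 60 mm barrel, wide lens) face each other over an open gap, x -60 to +60 mm. A pod 70 mm square, 60 mm high, with the stop button on top stands beside the gap at y +135 mm.
- beam_mid (a point): Middle of the light path, on the line of the two lenses, midway between them, 125 mm above the shelf; its x runs along the light from lamp to receiver, z up. Nothing stands below it but the base, 105 mm lower. The light beam is 10 mm across.
- stop_top (a point): Centre of the top of the mushroom stop button (112 mm above the shelf with the button up). The button is a black round head 46 mm across carrying a raised grey grip bar 38 mm long (this point's x), 12 mm thick (its y) and 18 mm tall; 18 mm below its top lies the round head's top. The point turns and sinks with the button.
- stop_press (a joint): Travel of the stop button: 0 up, 0.006 m fully down. Spring return: 3 N starts it, 6 N holds it fully down; let go, it rises to 0 again.
- stop_twist (a joint): Turn of the button head, clockwise seen from above: starts at 0 to 0.2 rad, reset at its end stop at 1.15 rad. Light friction (0.04 N m); it stays where it is left.
- ring_gauge: Bystander: chrome ring gauge, 56 mm across, 28 mm bore, 20 mm high; origin under its centre.
- protector: Bystander: black cast iron thread protector, an open cup 60 mm across, 46 mm high; origin under its centre.
- gauge_block: Bystander: white ceramic gauge block lying flat, 50 by 35 by 9 mm; origin under its centre.
- tally: Bystander: green steel tally counter, 44 mm across, 34 mm high; origin under its centre.

How it is judged (in metres and radians):
On the way, in this order (a step that is already met when the one before it is completed fails the run):
1. the stop button is pressed fully down (value of joint stop_press above 0.0048 m), for 0.1 s.
2. the button has risen and its head is turned clockwise to the reset stop (value of joint stop_twist above 1 rad and value of joint stop_press below 0.002 m), for 0.1 s.
3. the prism is lifted off the turntable in the fingers (z of prism in the frame of turntable above 0.045 m and contact force between the fingers and prism above 1 N), for 0.2 s.
At the end, for the whole second after the job is handed in: Prism gripped (over 2 N), still, upright and square to the light within 0.15 rad; centre within 7 mm sideways and 12 mm in height of the beam, 22 mm of midway between the lenses; prism and robot off the projector; stop button up (2 mm), head past 1.0 rad (all of step 2 and x of prism_mid in the frame of beam_mid between -0.022 and 0.022 m and y of prism_mid in the frame of beam_mid between -0.007 and 0.007 m and z of prism_mid in the frame of beam_mid between -0.012 and 0.012 m and angle between the x axis of prism and the x axis of beam_mid, either way round below 0.15 rad and angle between prism's own z axis and vertical below 0.15 rad and contact force between the fingers and prism above 2 N and contact force between prism and projector below 0.1 N and contact force between prism and turntable below 0.1 N and contact force between each of the arm, the fingers and projector below 0.5 N and linear speed of prism below 0.02 m/s); the arm keeps its last pose, push and grip.
It fails at once if a finger touches the clear glass of the prism (contact force between the fingers and prism_clear above 0.5 N).
It fails at once if the ring gauge is disturbed (moved over 15 mm) (distance of ring_gauge from where it was at the start of the episode above 0.015 m).
It fails at once if the thread protector is disturbed (moved over 15 mm) (distance of protector from where it was at the start of the episode above 0.015 m).
It fails at once if the gauge block is disturbed (moved over 15 mm) (distance of gauge_block from where it was at the start of the episode above 0.015 m).
It fails at once if the tally counter is disturbed (moved over 15 mm) (distance of tally from where it was at the start of the episode above 0.015 m).
It also fails if it takes over 64 s, if anything falls off the work surface, if the arm or the gripper's body presses on something with over 40 N, if the wrist force passes 120 N, or if a joint passes its speed limit or range.

ROBOT

A 6-joint arm with a two-finger parallel gripper is mounted at the origin on the work surface. World frame = base frame: x ahead of the robot, y to its left, z up, the work surface at z = 0. Lengths are in mm, angles in rad, forces in N, time in s.
With the tool pointing down it reaches from about 225 to 725 mm from the base axis. Payload 3.1 kg.
Tool frame: the origin (TCP) lies midway between the tips of the shut fingers; the grasp point (between the pads) lies 19 mm behind it; z points along the fingers, y is the line along which they close (so a half turn about z gives the same grasp; the last joint's range is limited). The gripper opens to 85 mm and grips with 20 to 120 N. Pads are 22 mm wide; open, the fingers measure 114 mm over their backs; the gripper's body (76 mm by 85 mm) begins 54 mm behind the grasp point. The pads swing forward as they close: fully open they stand 13 mm farther back than shut.
Start: joints at [1.214, 0.048, 0.099, 1.622, 0, 1.443], TCP at [119.083, 511.309, 231.312] pointing down, gripper open.
Joint ranges: [-2.91, 2.91], [-0.99, 1.94], [-1.21, 1.42], [-2.12, 2.29], [-1.49, 1.47], [-3.14, 3.14]. Speed limits (rad/s): [2.79, 2.79, 3.14, 3.14, 3.14, 3.14].

INTERFACE

Orientations are given as a rotation vector (axis times angle).
In Python, from rig import robot, cams, job gives the robot as it stands (robot), with the cameras (cams) and the job (job).
- The arm moves only by the tool shift_gripper, called after "Call:" as name(argument=value, ...), one argument or row to a line, values as JSON. Schema: {"type":"object","properties":{"offsets":{"type":"array","items":{"type":"array","items":{"type":"number"},"minItems":5,"maxItems":5},"minItems":1,"maxItems":10},"force":{"type":"number"},"only":{"type":"string"},"quiet":{"type":"boolean"},"lines":{"type":"string"}},"required":["offsets"],"additionalProperties":false}. offsets is a list of rows, 1 to 10 of them, each of 5 numbers: the opening from 0.0 (shut) to 1.0 (fully open), then dx, dy, dz in mm, then a turn about the tool's z in rad; each row shifts and turns the commanded pose from where the row before left it, along the tool's axes as they then stand; what a row does not reach is not made up. A row lasts 1/8 s, in which the tool goes at most 62.5 mm and 0.188 rad, less where a joint would pass 70% of its speed; a pose out of reach is approached as far as the arm can. The fingers move at their own pace and stop on an object; force is the grip in N (left out, the last holds). Time passes only in rows, so rows that do not move let the fingers close. The tool returns the time, the measured TCP pose, the force, the opening and the grip force at its end. only (a regular expression) keeps the lines of the reply that match it, lines (a string "A,B") keeps lines A to B, and quiet returns only ok. Input that does not fit is refused with a message, and nothing moves.
- robot.read_state(): the state, without advancing time (a new reading comes with each control period).
- cams.get_image(name): name is "scene" or "top" or "wrist"; returns the picture (480x640x3 uint8, red, green, blue); there is no depth.
- cams.camera_info(name): a dict with "fovy" (degrees; the focal length in pixels is half the picture's height over the tangent of half this angle, whatever the lens; pixels are square), "cx", "cy" (the principal point, pixels), "R" (3x3) and "t" (3): a world point X has camera coordinates R X + t. Camera axes: x right, y down, z forward; pixel columns grow to the right and rows downward; lengths in mm; the calibration is good to about 2 mm. A picture is of the moment at which its call begins: read the wrist's pose just before it. camera_info takes no time and is no camera call; for the wrist camera it gives the pose at the moment of the call.
- job.close_job(): hands the job in; it is judged then, once.
The state is a dict: "time_s": time; "qpos": joint angles; "joint_vel": joint speeds; "joint_efforts": joint torques, N m; "tool_pos": TCP position; "tool_rot": TCP orientation; "wrist_force": force on the tool from outside, world axes, zero at the start; "moment": the same for the moment, N m; "grip_width": opening from 0.0 (shut) to 1.0 (fully open); "grasp_force": force on a finger pad.
Only numpy, scipy, OpenCV 4.12 (cv2) and the standard library are available. Lean on these libraries where they do the work, as an engineer would, in place of code of your own. Each camera call takes 0.05 s, during which the arm holds its last target. There are 200 camera calls.

## Working session

There is one attempt and no reset: what is moved stays moved. The work goes in short steps, Python scripts to look and compute and a tool call to move; the robot and the scene stay as the last step left them, time stands still between calls to the robot, and variables do not carry over. Pictures are saved under pics/ and viewed, at most 10 in all, crops included, and the job is handed in when it is done.

```bash
ls; mkdir -p pics; python3 - <<'E'
from rig import robot, cams, job
import cv2
for n in("scene","top"):
    i=cams.get_image(n);cv2.imwrite(f"pics/{n}0.png",i[:,:,::-1]);print(n,cams.camera_info(n))
print(robot.read_state())
E
```

```text
pics
rig.py
scene {'fovy': 43.95614459144659, 'cx': 329.90976694943345, 'cy': 241.06400908653742, 'R': array([[ 0.12502649,  0.99213397,  0.00620924],
       [ 0.75169457, -0.09063849, -0.65325335],
       [-0.64755205,  0.08634142, -0.75711393]]), 't': array([ -94.19697882, -330.41873912, 1696.61719801])}
top {'fovy': 57.37404508766383, 'cx': 327.0579715301421, 'cy': 240.12157333850953, 'R': array([[-0.00443775, -0.99914185,  0.04118095],
       [-0.99886546,  0.0024764 , -0.0475569 ],
       [ 0.04741411, -0.04134528, -0.99801927]]), 't': array([-11.2022273 , 521.9268622 , 926.92709322])}
{'time_s': 0.1, 'qpos': array([1.21419189e+00, 4.87200174e-02, 9.77231243e-02, 1.62199734e+00,
       1.18052863e-05, 1.44296597e+00]), 'joint_vel': array([ 0.00118872, -0.0021147 ,  0.00442899, -0.00135282, -0.00034797,
       -0.00060472]), 'joint_efforts': array([ 2.87440082e-03, -3.39847970e+01,  3.20936716e+01,  1.57850515e-02,
       -1.39130916e-04,  4.03491043e-06]), 'tool_pos': array([118.88828226, 510.78591238, 230.19594161]), 'tool_rot': array([-0.35851267, -3.12052524,  0.00334666]), 'wrist_force': array([ 0.69687254, -0.02974323, -0.11668438]), 'moment': array([-0.0442935 ,  0.02583421,  0.00730265]), 'grasp_force': 0.0, 'grip_width': 0.9999805273903175}
```

View pics/scene0.png

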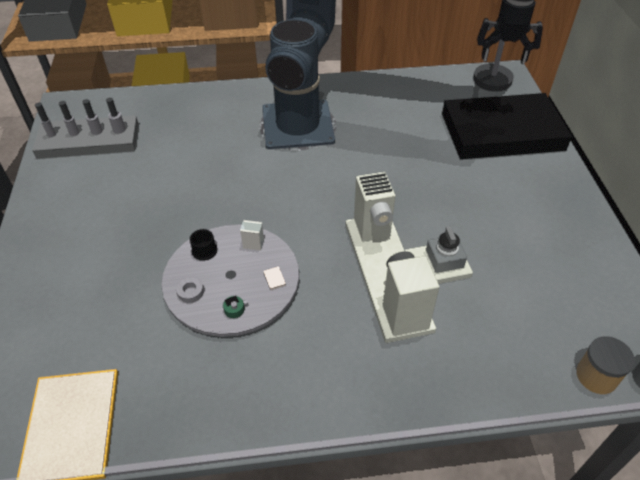

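View pics/top0.png

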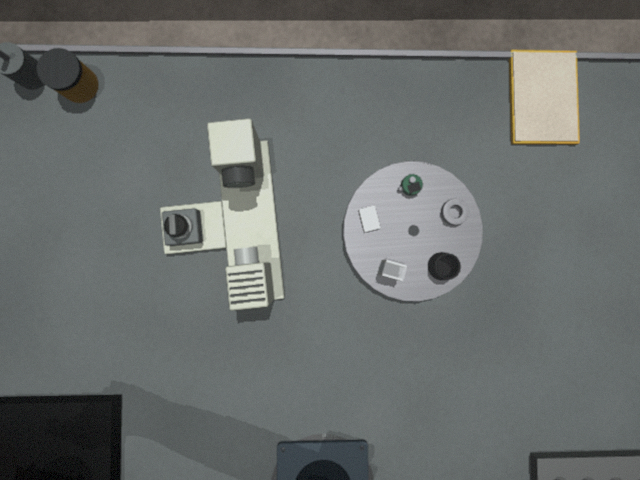

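The scene view shows the prism at (251,235) and the stop button at (449,240). In the top view the prism is at (394,270), the button at (181,226), and the projector runs from the lamp (247,285) to the receiver (233,145). Next I'll cast rays for rough positions.

```bash
cat > h.py <<'E'
import numpy as np, cv2
from rig import robot, cams, job
from scipy.spatial.transform import Rotation as Ro
def ray(c,p):
    f=240/np.tan(np.radians(c["fovy"])/2)
    d=np.c_[(np.atleast_2d(p)-[c["cx"],c["cy"]])/f,np.ones(len(np.atleast_2d(p)))]@c["R"]
    return -c["R"].T@c["t"],d/np.linalg.norm(d,axis=1)[:,None]
def cast(c,p,z):
    o,d=ray(c,p); return o+d*((z-o[2])/d[:,2])[:,None]
def tri(obs):   # [(cam,pix),..] least-squares point and residual (mm)
    A=np.zeros((3,3));b=np.zeros(3);L=[]
    for c,p in obs:
        o,d=ray(c,p);P=np.eye(3)-np.outer(d[0],d[0]);A+=P;b+=P@o;L.append((P,o))
    X=np.linalg.solve(A,b); return X,[float(np.linalg.norm(P@(X-o))) for P,o in L]
def proj(c,X):
    f=240/np.tan(np.radians(c["fovy"])/2);q=np.atleast_2d(X)@c["R"].T+c["t"]
    return q[:,:2]/q[:,2:]*f+[c["cx"],c["cy"]]
def grab(n,fn):
    c=cams.camera_info(n);i=cams.get_image(n)[:,:,::-1].copy();cv2.imwrite("pics/"+fn+".png",i);return c,i
E
python3 - <<'E'
from h import *
np.set_printoptions(precision=1,suppress=True)
T=cams.camera_info("top");S=cams.camera_info("scene");W=cams.camera_info("wrist")
for n,a,b in(("prism",(394,270),(251,235)),("stop",(176,226),(449,233)),("table",(413.5,230.5),(231,274))):print(n,tri([(T,a),(S,b)]))
print("prism",cast(T,(394,270),90),"stop",cast(T,(176,226),112))
e=cast(T,[(272,141),(283,298),(161,208),(166,254)],20);print(e)
s=robot.read_state();R=Ro.from_rotvec(s["tool_rot"]).as_matrix()
print("tool axes",R,"cam in tool",R.T@(-W["R"].T@W["t"]-s["tool_pos"]),(W["R"]@R),W["fovy"])
E
```

```text
prism (array([ 458.7, -144.6,   63.5]), [2.209447124635687, 2.209447124635632])
stop (array([545.3, 281.7, 108.1]), [3.4431649293420286, 3.4431649293419717])
table (array([ 541. , -193.6,   33.4]), [1.5093846977992686, 1.5093846977993055])
prism [[ 458.9 -141.6   90. ]] stop [[544.6 276.9 112. ]]
[[733.9 104.1  20. ]
 [399.9  80.6  20. ]
 [589.9 336.   20. ]
 [493.3 324.4  20. ]]
tool axes [[-1.   0.2 -0. ]
 [ 0.2  1.  -0. ]
 [ 0.  -0.  -1. ]] cam in tool [  67.6    0.7 -141.2] [[-0.   1.  -0. ]
 [-1.  -0.  -0.3]
 [-0.3  0.   1. ]] 69.90453260617252
```

Those numbers fit the text: the projector's yaw is about 0.07 rad, the stop is near (548,280) and the beam near (563,147). I'm moving the wrist camera over the pod.

Call:
shift_gripper(
  offsets=[
    [1, -59, -16, 0, 0],
    [1, -59, -16, 0, 0],
    [1, -59, -16, 0, 0],
    [1, -59, -16, 0, 0],
    [1, -59, -16, 0, 0],
    [1, -59, -16, 0, 0],
    [1, -59, -16, 0, 0],
    [1, -59, -16, 0, 0],
    [1, 0, 0, 0, 0],
    [1, 0, 0, 0, 0],
  ],
)

```text
time_s: 1.35
tool_pos: [549.3, 279.4, 230.4]
tool_rot: [-0.359, -3.119, 0.001]
wrist_force: [-0.4, -0.3, 0.5]
grip_width: 0.999
grasp_force: 0.0
```

```bash
python3 - <<'E'
from h import *
c,i=grab("wrist","w1");print(robot.read_state()["qpos"],proj(c,[548,280,112]))
E
```

```text
[3.62670843e-01 2.94545299e-01 3.77639432e-01 1.65510915e+00
 4.98499072e-04 5.90913724e-01] [[318.25820544 234.62226635]]
```

View pics/w1.png

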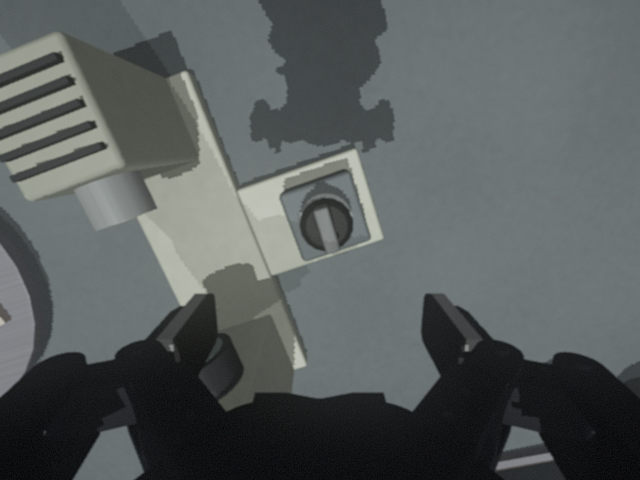

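The wrist view shows the button head at about (326,222). Its grey bar runs from (320,205) to (332,252), and the lamp housing is upper left. I'll take a second view, lower and shifted sideways.

Call:
shift_gripper(
  offsets=[
    [1, 0, 20, 40, 0],
    [1, 0, 20, 20, 0],
    [1, 0, 0, 0, 0],
    [1, 0, 0, 0, 0],
  ],
)

```text
time_s: 1.9
tool_pos: [558.6, 319.1, 172.4]
tool_rot: [0.357, 3.12, 0.0]
wrist_force: [-0.2, 0.5, 0.1]
grip_width: 1.002
grasp_force: 0.0
```

```bash
python3 - <<'E'
from h import *
c,i=grab("wrist","w2")
p=proj(c,[548,280,112])[0].astype(int);print(p)
j=cv2.imread("pics/w1.png")
a=cv2.resize(j[180:275,275:375],(400,380),interpolation=1);x0,y0=p-50
b=cv2.resize(i[y0:y0+95,x0:x0+100],(400,380));cv2.imwrite("pics/b12.png",np.hstack([a,b]))
np.save("w1off",[x0,y0])
E
```

```text
[251 257]
```

View pics/b12.png

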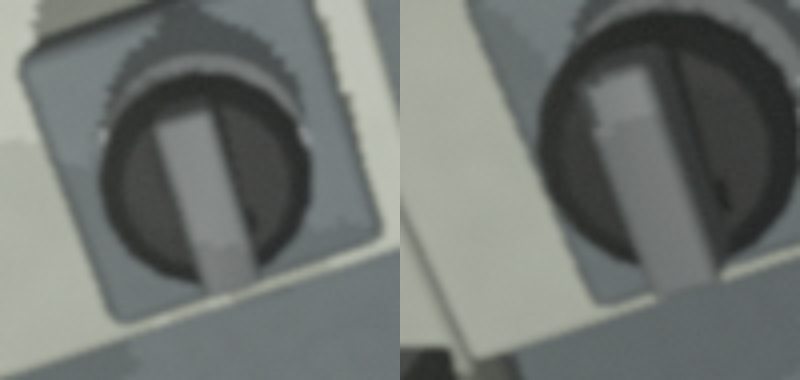

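In the crops the bar top's corners are, left: (155,124), (207,108), (257,280), (208,293); right: (185,88), (248,66), (320,275), (256,298). I'll triangulate them.

```bash
python3 - <<'E'
from h import *
np.set_printoptions(precision=2,suppress=True)
x0,y0=np.load("w1off.npy")
s=robot.read_state();c2=cams.camera_info("wrist")
R=Ro.from_rotvec(s["tool_rot"]).as_matrix()
o=-c2["R"].T@c2["t"];off=o-s["tool_pos"]
c1=dict(c2);c1["t"]=-c2["R"]@(np.array([549.3,279.4,230.4])+off)
a=np.array([(155,124),(207,108),(257,280),(208,293)])/4+[275,180]
b=np.array([(185,88),(248,66),(320,275),(256,298)])/4+[x0,y0]
for p,q in list(zip(a,b))+[(a.mean(0),b.mean(0))]: print(tri([(c1,p),(c2,q)]))
for c,p in((c1,a),(c2,b)):
    X=cast(c,p,112);m=X.mean(0);d=(X[2]+X[3]-X[0]-X[1])/2;w=(X[1]+X[2]-X[0]-X[3])/2
    print(m,"len",np.linalg.norm(d),"wid",np.linalg.norm(w),"dir",np.arctan2(d[1],d[0]), "rel tool x,y (d)",R.T@d, "center in tool",R.T@(m-s["tool_pos"]))
E
```

```text
(array([530.95, 280.75, 107.55]), [0.5935026642605027, 0.5935026642605605])
(array([529.86, 291.31, 108.25]), [0.4081440861832177, 0.4081440861833153])
(array([565.63, 293.41, 108.68]), [0.09029294056228139, 0.09029294056217996])
(array([565.  , 283.56, 113.39]), [0.4913822805180672, 0.49138228051818394])
(array([547.62, 287.24, 109.54]), [0.37301446683774486, 0.37301446683812783])
[546.94 287.29 112.  ] len 35.62062613756216 wid 10.215625405363875 dir 0.0628320697825121 rel tool x,y (d) [-34.12  10.22   0.08] center in tool [  4.8  -33.56  60.98]
[547.72 287.84 112.  ] len 35.16608579237067 wid 10.58393639287742 dir 0.04757949495689238 rel tool x,y (d) [-33.84   9.58   0.07] center in tool [  4.16 -32.85  60.98]
```

Call:
shift_gripper(
  offsets=[
    [0, 4.4, -33.2, 0, 0],
    [0, 0, 0, 0, -0.142],
    [0, 0, 0, 0, -0.142],
    [0, 0, 0, 30, 0],
    [0, 0, 0, 20, 0],
    [0, 0, 0, 0, 0],
    [0, 0, 0, 0, 0],
  ],
  force=40,
)

```text
time_s: 2.82
tool_pos: [548.0, 287.3, 123.3]
tool_rot: [-0.086, 3.138, 0.001]
wrist_force: [-0.6, 0.5, 0.2]
grip_width: -0.002
grasp_force: 0.0
```

Call:
shift_gripper(
  offsets=[
    [0, 0, 0, 10, 0],
    [0, 0, 0, 4, 0],
    [0, 0, 0, 3, 0],
    [0, 0, 0, 0, 0],
    [0, 0, 0, 0, 0],
  ],
)

```text
time_s: 3.45
tool_pos: [548.2, 287.6, 106.1]
tool_rot: [-0.087, 3.137, 0.002]
wrist_force: [1.5, -0.5, 6.1]
grip_width: -0.001
grasp_force: 2.7
```

Call:
shift_gripper(
  offsets=[
    [0, 0, 0, 2, 0],
    [0, 0, 0, 0, 0],
    [0, 0, 0, 0, 0],
  ],
)

```text
time_s: 3.82
tool_pos: [548.4, 287.7, 106.0]
tool_rot: [-0.087, 3.136, 0.002]
wrist_force: [-0.8, -0.2, 10.1]
grip_width: -0.003
grasp_force: 5.5
```

Pressed fully: it bottomed at z=106, so the top is at 112 as given. Now I'll rise, open and check that the button came up.

Call:
shift_gripper(
  offsets=[
    [0, 0, 0, -20, 0],
    [0.5, 0, 0, -30, 0],
    [0.5, 0, 0, 0, 0],
    [0.5, 0, 0, 0, 0],
    [0.5, 0, 0, 0, 0],
  ],
)

```text
time_s: 4.45
tool_pos: [545.9, 286.8, 150.3]
tool_rot: [0.087, -3.137, 0.002]
wrist_force: [0.5, 0.2, 0.2]
grip_width: 0.501
grasp_force: 0.0
```

```bash
python3 - <<'E'
from h import *
c,i=grab("wrist","w3");x,y=proj(c,[547.5,287.3,112])[0].astype(int);print(x,y)
x=min(max(x-80,0),480);y=min(max(y-80,0),320);cv2.imwrite("pics/b3.png",cv2.resize(i[y:y+160,x:x+160],(480,480)))
E
```

```text
317 274
```

View pics/b3.png

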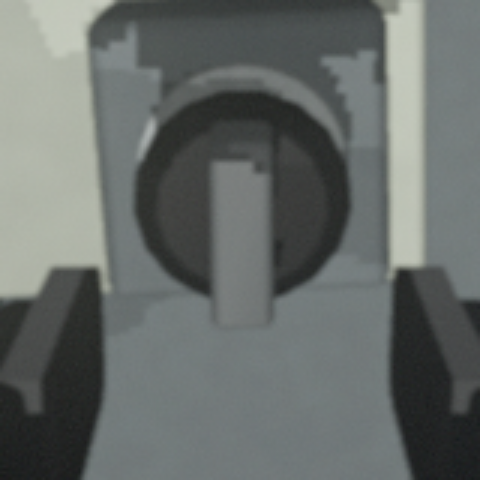

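The button is up and the bar is aligned between the fingers (bar column ~242, fingers symmetric about 246 in the crop). I'll descend and grip the bar.

Call:
shift_gripper(
  offsets=[
    [0.5, 0, 0, 30, 0],
    [0.5, 0, 0, 20, 0],
    [0.5, 0, 0, 0, 0],
    [0, 0, 0, 0, 0],
    [0, 0, 0, 0, 0],
    [0, 0, 0, 0, 0],
    [0, 0, 0, 0, 0],
  ],
  force=25,
)

```text
time_s: 5.38
tool_pos: [547.7, 286.4, 103.4]
tool_rot: [-0.086, 3.139, -0.002]
wrist_force: [-0.4, -5.1, 2.5]
grip_width: 0.126
grasp_force: 28.9
```

Call:
shift_gripper(
  offsets=[
    [0, 0, 0, 0, 0.15],
    [0, 0, 0, 0, 0.15],
    [0, 0, 0, 0, 0.15],
    [0, 0, 0, 0, 0.15],
    [0, 0, 0, 0, 0.15],
    [0, 0, 0, 0, 0.15],
    [0, 0, 0, 0, 0],
    [0, 0, 0, 0, 0],
  ],
)

```text
time_s: 6.38
tool_pos: [547.9, 286.4, 103.0]
tool_rot: [1.284, 2.865, -0.001]
wrist_force: [0.4, -5.3, 2.6]
grip_width: 0.125
grasp_force: 28.9
```

```bash
python3 -c "
from rig import robot, cams, job
s=robot.read_state();print(s['moment'],s['qpos'])"
```

```text
[-1.10482387 -0.22984104 -0.03963505] [ 0.37428133  0.2971052   0.12622962  1.39862272 -0.0021105   1.21713276]
```

Call:
shift_gripper(
  offsets=[
    [0, 0, 0, 0, 0.07],
    [0, 0, 0, 0, 0.07],
    [0, 0, 0, 0, 0],
    [0, 0, 0, 0, 0],
  ],
)

```text
time_s: 6.88
tool_pos: [547.9, 286.4, 102.9]
tool_rot: [1.481, 2.768, -0.001]
wrist_force: [0.4, -4.1, 2.3]
grip_width: 0.127
grasp_force: 28.9
```

```bash
python3 -c "
from rig import robot, cams, job
s=robot.read_state();print(s['moment'],s['qpos'])"
```

```text
[-1.11968407 -0.17182954 -0.04786566] [ 0.3743169   0.29718823  0.12623391  1.39861393 -0.00218685  1.35711898]
```

Call:
shift_gripper(
  offsets=[
    [0, 0, 0, 0, 0.05],
    [0, 0, 0, 0, 0.05],
    [0, 0, 0, 0, 0],
    [0, 0, 0, 0, 0],
  ],
)

```text
time_s: 7.38
tool_pos: [547.9, 286.3, 102.9]
tool_rot: [1.616, 2.691, -0.001]
wrist_force: [0.1, -5.3, 2.1]
grip_width: 0.129
grasp_force: 29.4
```

```bash
python3 -c "
from rig import robot, cams, job
s=robot.read_state();print(s['moment'],s['qpos'])"
```

```text
[-1.19436316 -0.30810504  0.33842765] [ 0.37440908  0.29718305  0.12625496  1.39863099 -0.0024633   1.45582904]
```

The moment rose to 0.34 N m, so it's at the end stop. I'll release, rise and turn back.

Call:
shift_gripper(
  offsets=[
    [0.5, 0, 0, 0, 0],
    [0.5, 0, 0, 0, 0],
    [0.5, 0, 0, 0, 0],
    [0.5, 0, 0, -50, 0],
    [1, 0, 0, -60, 0],
    [1, 0, 0, -40, 0],
    [1, 0, 0, 0, -0.18],
    [1, 0, 0, 0, -0.18],
    [1, 0, 0, 0, -0.18],
    [1, 0, 0, 0, -0.18],
  ],
)

```text
time_s: 8.62
tool_pos: [546.9, 287.7, 252.2]
tool_rot: [-0.559, -3.091, -0.001]
wrist_force: [0.4, -0.2, 0.3]
grip_width: 1.001
grasp_force: 0.0
```

Call:
shift_gripper(
  offsets=[
    [1, 0, 0, 0, -0.18],
    [1, 0, 0, 0, -0.18],
    [1, 0, 0, 0, -0.07],
    [1, 0, 0, 0, 0],
    [1, 0, 0, 0, 0],
  ],
)

```text
time_s: 9.25
tool_pos: [546.9, 287.4, 252.2]
tool_rot: [0.101, -3.14, -0.0]
wrist_force: [0.2, 0.2, 0.2]
grip_width: 0.999
grasp_force: 0.0
```

```bash
python3 - <<'E'
from h import *
c,i=grab("wrist","w4");print(robot.read_state()["qpos"],proj(c,[[547.5,287.3,112],[563,147,125]]))
E
```

```text
[3.75133902e-01 3.07100619e-01 4.35656640e-01 1.69938174e+00
 2.45140666e-04 3.10494733e-01] [[317.40603641 229.82003944]
 [143.43785477 241.34003354]]
```

View pics/w4.png

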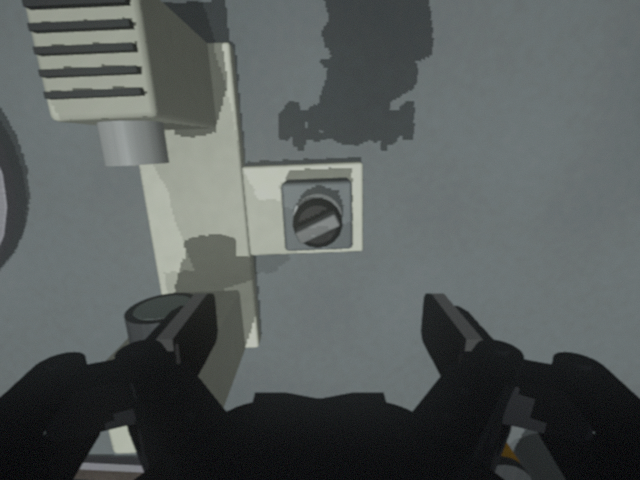

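The bar has turned to the end stop (button (318,222), bar now nearly across). Next a view from above the gap to measure the beam.

Call:
shift_gripper(
  offsets=[
    [1, 0, -47, 0, 0],
    [1, 0, -47, 0, 0],
    [1, 0, -46, 0, 0],
    [1, 0, 0, 0, 0],
    [1, 0, 0, 0, 0],
  ],
)

```text
time_s: 9.93
tool_pos: [556.1, 147.8, 252.4]
tool_rot: [-0.101, 3.14, 0.001]
wrist_force: [0.4, 0.1, 0.3]
grip_width: 1.0
grasp_force: 0.0
```

```bash
python3 - <<'E'
from h import *
c,i=grab("wrist","w5");np.save("c5.npy",c,allow_pickle=True);print(proj(c,[[547.5,287.3,112],[563,147,125],[563,147,20]]))
E
```

```text
[[483.15454212 229.43457141]
 [315.93259739 240.953036  ]
 [316.56207648 215.66991673]]
```

View pics/w5.png

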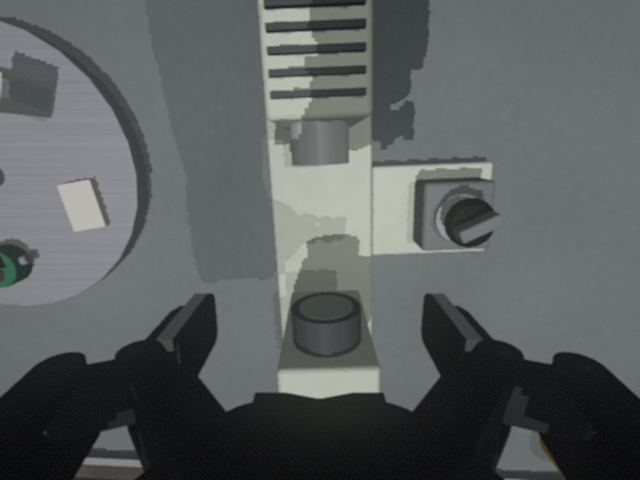

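The gap view shows the lamp barrel at cols 292–350 with its front at row 163, and the receiver barrel at cols 292–361 with its rim at about row 293. The base edges are at about col 275 and col 372.

```bash
python3 - <<'E'
from h import *
np.set_printoptions(precision=1,suppress=True)
c=np.load("c5.npy",allow_pickle=True).item();i=cv2.imread("pics/w5.png");g=cv2.GaussianBlur(i,(3,3),0).astype(int)
w=(g[:,:,2]-g[:,:,0])   # red-blue: white warm vs grey
G=g.sum(2)
def edge(a,r,lo,hi,s):  # strongest signed column gradient
    d=s*np.gradient(a[r].astype(float))[lo:hi];return lo+int(d.argmax())
L=[(edge(w,r,262,290,1),r) for r in range(170,285,5)];Rr=[(edge(w,r,360,385,-1),r) for r in list(range(255,300,5))]
P=cast(c,L,20)[:,:2];Q=cast(c,Rr,20)[:,:2]
for n,X in(("left",P),("right",Q)):
    f=cv2.fitLine(X.astype(np.float32),cv2.DIST_HUBER,0,.01,.01).ravel();print(n,"yaw",f[1]/f[0],"y at x=563",f[3]+(563-f[2])*f[1]/f[0])
for nm,rows,l,h in(("lamp",(145,150,155,160),(284,300),(340,358)),("recv",(315,320,325,330),(285,300),(352,370))):
    e=[(edge(G,r,*l,-1),edge(G,r,*h,1),r) for r in rows];print(nm,e)
    for a,b,r in e:
        X=cast(c,[(a,r),(b,r)],125);print(X.mean(0),np.linalg.norm(X[0]-X[1]))
print("lamp front top",cast(c,[(320,164)],147),"recv front top",cast(c,[(326,292)],155))
E
```

```text
left yaw 0.100970306 y at x=563 97.794914
right yaw 0.111420155 y at x=563 206.97873
lamp [(289, 349, 145), (289, 348, 150), (291, 348, 155), (291, 348, 160)]
[488.  144.6 125. ] 45.21474185727012
[491.6 144.5 125. ] 44.62692148896505
[495.3 145.5 125. ] 43.27608256677727
[498.9 145.7 125. ] 43.438838883609634
recv [(287, 365, 315), (286, 367, 320), (285, 367, 325), (285, 368, 330)]
[628.6 159.8 125. ] 67.29211100785487
[633.3 160.6 125. ] 70.17942928039058
[638.2 160.5 125. ] 71.35054398826087
[643.  161.2 125. ] 72.53251882131579
lamp front top [[500.8 146.1 147. ]] recv front top [[594.  156.7 155. ]]
```

Yaw is 0.105, width 109 as expected, and the beam line has y=152.8 at x=563. Going 135 mm back from the stop gives (561.7,153.0), which agrees. Next: move over the prism, and check the beam height and receiver face.

Call:
shift_gripper(
  offsets=[
    [1, 23, -57, 0, 0],
    [1, 23, -57, 0, 0],
    [1, 23, -57, 0, 0],
    [1, 23, -57, 0, 0],
    [1, 23, -56, 0, 0],
    [1, 0, 0, 0, 0],
    [1, 0, 0, 0, 0],
  ],
)

```text
time_s: 10.85
tool_pos: [460.3, -142.4, 252.4]
tool_rot: [-0.104, 3.139, 0.001]
wrist_force: [0.1, 0.6, -0.3]
grip_width: 1.0
grasp_force: 0.0
```

```bash
python3 - <<'E'
from h import *
np.set_printoptions(precision=1,suppress=True)
c5=np.load("c5.npy",allow_pickle=True).item()
c4=dict(c5);c4["t"]=c5["t"]-c5["R"]@(np.array([546.9,287.4,252.2])-[556.1,147.8,252.4])
print("lamp front",tri([(c4,(135.5,165.5)),(c5,(320.5,164))]),"recv low rim",cast(c5,[(326,293)],95),"recv top rim",cast(c5,[(326,325)],155))
c,i=grab("wrist","w6");np.save("c6.npy",c,allow_pickle=True);x,y=proj(c,[459,-143,90])[0].astype(int);print(x,y)
cv2.imwrite("pics/p6.png",cv2.resize(i[y-100:y+100,x-120:x+120],(720,600)));print(x-120,y-100)
E
```

```text
lamp front (array([502.2, 146.7, 127.7]), [0.4513426007774051, 0.4513426007774417]) recv low rim [[621.4 159.9  95. ]] recv top rim [[621.5 158.6 155. ]]
316 221
196 121
```

View pics/p6.png

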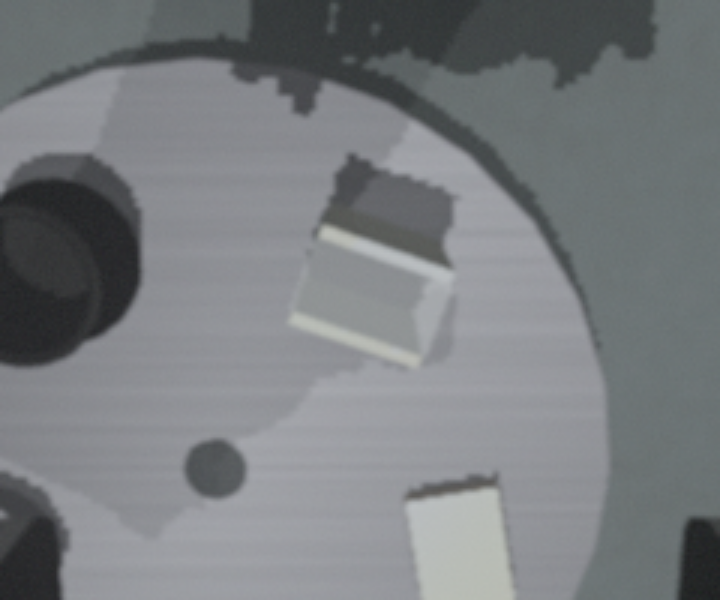

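The lens faces are at x=502 and 621.5, so midway is 561.8, and the lamp axis height fits 125. The crop shows the prism's top corners at (320,228), (453,272), (418,366), (290,320), with the white frosted strips along the long edges. I'll turn about −1.26 and take a second view.

Call:
shift_gripper(
  offsets=[
    [1, 0, 0, 0, -0.18],
    [1, 0, 0, 0, -0.18],
    [1, 0, 0, 0, -0.18],
    [1, 0, 0, 0, -0.18],
    [1, 0, 0, 0, -0.18],
    [1, 0, 0, 0, -0.18],
    [1, 0, 0, 0, -0.18],
    [1, 0, 0, 0, 0],
    [1, 0, 0, 0, 0],
  ],
)

```text
time_s: 12.02
tool_pos: [460.3, -142.2, 252.3]
tool_rot: [-1.932, 2.477, 0.0]
wrist_force: [-0.9, -0.4, 0.7]
grip_width: 0.999
grasp_force: 0.0
```

```bash
python3 - <<'E'
from h import *
np.set_printoptions(precision=2,suppress=True)
c6=np.load("c6.npy",allow_pickle=True).item()
a=np.array([(320,228),(453,272),(418,366),(290,320)])/3+[196,121]
X=cast(c6,a,90);d=(X[1]+X[2]-X[0]-X[3])/2;w=(X[3]+X[2]-X[0]-X[1])/2;print(X.mean(0),np.linalg.norm(d),np.linalg.norm(w),d,w)
c,i=grab("wrist","w7");np.save("c7.npy",c,allow_pickle=True);q=proj(c,X);print(q)
x,y=q.mean(0).astype(int);cv2.imwrite("pics/p7.png",cv2.resize(i[y-60:y+60,x-60:x+60],(600,600)));print(x-60,y-60)
E
```

```text
[ 457.18 -140.84   90.  ] 41.5998115665139 30.15420499864058 [11.22 40.06  0.  ] [29.11 -7.85  0.  ]
[[339.08 199.94]
 [337.92 245.05]
 [304.37 244.38]
 [305.93 199.48]]
261 162
```

View pics/p7.png

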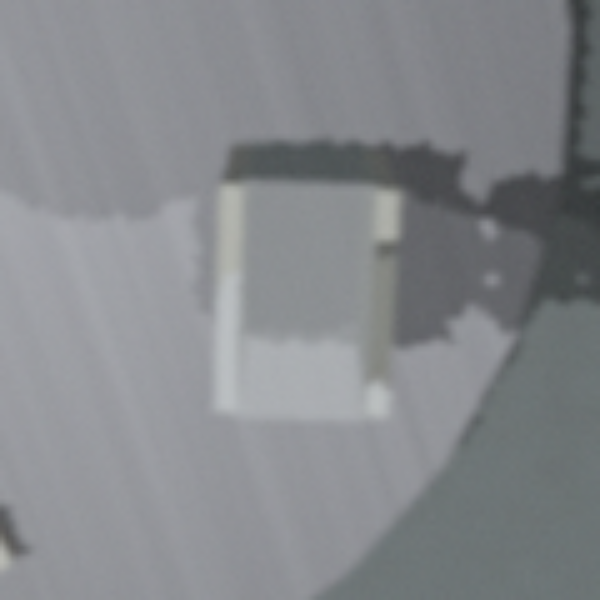

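The crop shows the prism's top corners at TR (402,188), BR (389,415), BL (214,411), TL (218,182), with the frosted strips left and right, so the fingers will straddle them. Triangulating.

```bash
python3 - <<'E'
from h import *
np.set_printoptions(precision=2,suppress=True)
c6=np.load("c6.npy",allow_pickle=True).item();c7=np.load("c7.npy",allow_pickle=True).item()
a=np.array([(320,228),(453,272),(418,366),(290,320)])/3+[196,121]
b=np.array([(402,188),(389,415),(214,411),(218,182)])/5+[261,162]
for p,q in list(zip(a,b))+[(a.mean(0),b.mean(0))]:print(tri([(c6,p),(c7,q)]))
s=robot.read_state();R=Ro.from_rotvec(s["tool_rot"]).as_matrix()
for c,p in((c6,a),(c7,b)):
    X=cast(c,p,90);d=(X[1]+X[2]-X[0]-X[3])/2;w=(X[3]+X[2]-X[0]-X[1])/2
    print("c",X.mean(0),np.linalg.norm(d),np.linalg.norm(w),"ang",np.arctan2(d[1],d[0]),np.arctan2(w[1],w[0])+np.pi/2,"tool",R.T@(X.mean(0)-s["tool_pos"]),R.T@d)
E
```

```text
(array([ 435.97, -157.35,   95.73]), [0.711506947017495, 0.7115069470175369])
(array([ 447.26, -117.14,   92.44]), [0.24921387150077332, 0.24921387150071853])
(array([ 478.31, -124.69,   87.97]), [0.08268686821220117, 0.08268686821229447])
(array([ 467.18, -165.05,   84.06]), [0.04889968353746005, 0.04889968353743263])
(array([ 456.97, -141.08,   88.94]), [0.28516317943344605, 0.2851631794333562])
c [ 457.18 -140.84   90.  ] 41.5998115665139 30.15420499864058 ang 1.2977840359437915 1.3073185856542435 tool [ -0.85   3.34 162.32] [-41.58  -1.13   0.  ]
c [ 456.81 -141.13   90.  ] 42.13567526513979 32.44041529522015 ang 1.2909145559775606 1.2965286258861266 tool [ -0.48   3.63 162.32] [-42.11  -1.43   0.  ]
```

Prism top is at z 89 (text: 90), centre (457,−141), sizes good. Descending and gripping, pads at about z 72.

Call:
shift_gripper(
  offsets=[
    [1, -0.7, 3.5, 0, 0.03],
    [1, 0, 0, 60, 0],
    [1, 0, 0, 60, 0],
    [1, 0, 0, 40, 0],
    [1, 0, 0, 25, 0],
    [1, 0, 0, 15, 0],
    [1, 0, 0, 0, 0],
    [1, 0, 0, 0, 0],
  ],
)

```text
time_s: 13.08
tool_pos: [457.7, -142.4, 53.8]
tool_rot: [-1.894, 2.505, -0.004]
wrist_force: [0.1, -0.3, -0.6]
grip_width: 0.993
grasp_force: 0.0
```

Call:
shift_gripper(
  offsets=[
    [0, 0, 0, 0, 0],
    [0, 0, 0, 0, 0],
    [0, 0, 0, 0, 0],
    [0, 0, 0, 0, 0],
    [0, 0, 0, 0, 0],
    [0, 0, 0, 0, 0],
  ],
  force=40,
)

```text
time_s: 13.82
tool_pos: [457.2, -142.1, 52.9]
tool_rot: [-1.895, 2.505, -0.002]
wrist_force: [0.2, 0.5, 2.9]
grip_width: 0.37
grasp_force: 41.1
```

Call:
shift_gripper(
  offsets=[
    [0, 0, 0, -15, 0],
    [0, 0, 0, -30, 0],
    [0, 0, 0, -40, 0],
    [0, 0, 0, -45, 0],
    [0, 0, 0, -40, 0],
    [0, 0, 0, 0, 0],
  ],
)

```text
time_s: 14.58
tool_pos: [458.4, -142.7, 226.4]
tool_rot: [-1.893, 2.503, -0.01]
wrist_force: [-0.7, -0.4, -1.3]
grip_width: 0.368
grasp_force: 40.6
```

Call:
shift_gripper(
  offsets=[
    [0, 0, 0, 0, 0.17],
    [0, 0, 0, 0, 0.17],
    [0, 0, 0, 0, 0.17],
    [0, 0, 0, 0, 0.17],
    [0, 0, 0, 0, 0.17],
    [0, 0, 0, 0, 0.17],
    [0, 0, 0, 0, 0.17],
    [0, 0, 0, 0, 0],
    [0, 0, 0, 0, 0],
  ],
)

```text
time_s: 15.7
tool_pos: [456.0, -141.6, 221.2]
tool_rot: [0.169, -3.135, -0.002]
wrist_force: [1.2, 0.4, -3.1]
grip_width: 0.372
grasp_force: 40.5
```

```bash
python3 - <<'E'
from h import *
s=robot.read_state();R=Ro.from_rotvec(s["tool_rot"]).as_matrix();print(R,R.T@(np.array([561.8,152.8,118])-s["tool_pos"]))
E
```

```text
[[-9.94220333e-01 -1.07340019e-01 -2.01255634e-03]
 [-1.07342055e-01  9.94221713e-01  9.32217646e-04]
 [ 1.90086295e-03  1.14286167e-03 -9.99997540e-01]] [-136.93545245  281.2074566   103.23165815]
```

Call:
shift_gripper(
  offsets=[
    [0, -23, 47, 0, 0],
    [0, -23, 47, 0, 0],
    [0, -23, 47, 0, 0],
    [0, -23, 47, 0, 0],
    [0, -23, 47, 0, 0],
    [0, -22, 46, 0, 0],
    [0, 0, 0, 0, 0],
    [0, 0, 0, 0, 0],
    [0, 0, 0, 0, 0],
  ],
)

```text
time_s: 16.82
tool_pos: [563.2, 150.8, 222.4]
tool_rot: [0.164, -3.137, 0.001]
wrist_force: [0.2, 0.4, -2.0]
grip_width: 0.369
grasp_force: 41.0
```

```bash
python3 - <<'E'
from h import *
s=robot.read_state();R=Ro.from_rotvec(s["tool_rot"]).as_matrix();print(R.T@(np.array([561.8,152.8,118])-s["tool_pos"]))
E
```

```text
[  1.11166646   2.21642068 104.39715316]
```

Call:
shift_gripper(
  offsets=[
    [0, 1, 2, 0, 0],
    [0, 0, 0, 30, 0],
    [0, 0, 0, 30, 0],
    [0, 0, 0, 25, 0],
    [0, 0, 0, 19, 0],
    [0, 0, 0, 0, 0],
    [0, 0, 0, 0, 0],
    [0, 0, 0, 0, 0],
    [0, 0, 0, 0, 0],
  ],
)

```text
time_s: 17.95
tool_pos: [562.9, 154.0, 119.5]
tool_rot: [-0.165, 3.135, 0.0]
wrist_force: [0.2, -0.1, -1.4]
grip_width: 0.373
grasp_force: 40.8
```

```bash
python3 - <<'E'
from h import *
s=robot.read_state();R=Ro.from_rotvec(s["tool_rot"]).as_matrix();print(R.T@(np.array([561.8,152.8,118])-s["tool_pos"]),R,s["joint_vel"])
for n in("top","wrist"):
  c,i=grab(n,n+"9")
T=cv2.imread("pics/top9.png")[100:330,140:320];W=cv2.imread("pics/wrist9.png")
cv2.imwrite("pics/f.png",np.hstack([cv2.resize(T,(360,460)),cv2.resize(W[120:480,150:490],(434,460))]))
E
```

```text
[ 1.26681716 -1.09704555  1.51152142] [[-9.94462818e-01 -1.05068836e-01  2.06016878e-03]
 [-1.05068390e-01  9.94464946e-01  3.23778632e-04]
 [-2.08278467e-03  1.05527195e-04 -9.99997825e-01]] [-8.18611436e-04  2.15094672e-03 -5.42960845e-03 -9.78737803e-04
 -1.52123134e-03  6.19045698e-05]
```

View pics/f.png

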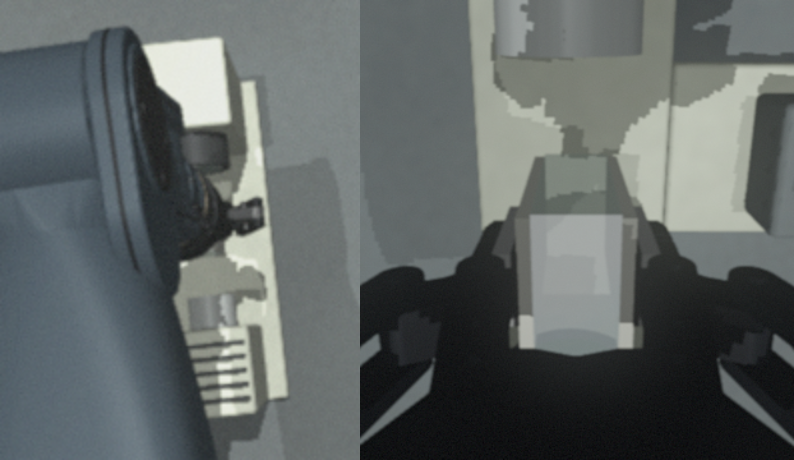

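The prism is held upright by its frosted plates between lamp and receiver. In the right crop the prism spans cols 516–642 and the lamp barrel 497–643. A final check of the lateral offset:

```bash
python3 - <<'E'
from h import *
np.set_printoptions(precision=2,suppress=True)
c=cams.camera_info("wrist");k=340/434
f=lambda x,y:((x-360)*k+150,y*360/460+120)
u=np.array([-.105,.9945,0])
for p,z in(([f(497,40),f(643,40)],125),([f(516,348),f(642,348)],155),([f(516,215),f(638,215)],155),([f(516,215),f(638,215)],95)):
    X=cast(c,p,z);print(X.mean(0),np.linalg.norm(X[1]-X[0]),"lateral",X.mean(0)@u-np.array([561.8,152.8,0])@u)
E
```

```text
[497.54 146.39 125.  ] 43.561103962279 lateral 0.368546213627269
[580.74 157.8  155.  ] 35.70236322591923 lateral 2.9788946832206165
[540.41 152.93 155.  ] 31.560420384398828 lateral 2.3745577450528828
[566.15 155.92  95.  ] 49.57833879973741 lateral 2.6416039642711127
```

Call:
shift_gripper(
  offsets=[
    [0, 1, -1.5, 1.5, 0],
    [0, 0, 0, 0, 0],
    [0, 0, 0, 0, 0],
    [0, 0, 0, 0, 0],
    [0, 0, 0, 0, 0],
  ],
)

```text
time_s: 18.68
tool_pos: [561.3, 152.3, 116.8]
tool_rot: [-0.165, 3.137, -0.0]
wrist_force: [-0.3, -0.1, -2.0]
grip_width: 0.368
grasp_force: 40.8
```

```bash
python3 -c "
from rig import robot, cams, job
print(job.close_job())"
```

```text
the job is handed in; nothing more can be done
None
```

The job is handed in at about 18.7 s of the 64 s allowed, but the hand-in returned no verdict: the stop was pressed and turned to its end stop, and the prism is held by its frosted faces, by my measurements about 1 mm from the beam line and midway between the lenses.

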